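# Dry-fit a capped pipe stub on the assembly stand

## Robot

A 7-joint arm with a two-finger parallel gripper is mounted at the origin on the work surface. World frame = base frame: x ahead of the robot, y to its left, z up, the work surface at z = 0. Lengths are in m, angles in rad, forces in N, time in s.
With the tool pointing down it reaches from about 0.4 to 0.9 m from the base axis. Payload 5.6 kg.
Tool frame: the origin (TCP) lies midway between the tips of the shut fingers; the grasp point (between the pads) lies 19 mm behind it (ctrl.tcp_to_grasp is the z of the grasp point in the tool frame, in m); z points along the fingers, y is the line along which they close (so a half turn about z gives the same grasp; the last joint's range is limited). The gripper opens to 92 mm and grips with 3 to 60 N. Pads are 20 mm wide; open, the fingers measure 128 mm over their backs; the gripper's body (75 mm by 189 mm) begins 69 mm behind the grasp point.
Start: joints at [1.074, 0.468, -0.012, 1.603, 0.006, 1.071, -0.056], TCP at [0.285, -0.584, 0.215] pointing down, gripper open.
Joint ranges: [-2.53, 2.53], [-0.31, 2.02], [-1.57, 1.55], [0.28, 2.44], [-1.29, 4.43], [0.15, 1.84], [-2.92, 2.92]. Speed limits (rad/s): [2.57, 2.57, 3.14, 3.14, 3.14, 3.14, 3.14].

## Interface

Orientations are given as a rotation vector (axis times angle).
In Python, from rig import get_obs, cams, ctrl gives the robot as it stands.
- The arm moves only by the tool jog_arm, never from a script. Its argument "increments" is a list of rows, each a list of 5 numbers: the finger opening in mm, from 0 to 91.9, then the shift along the world's x, y, z as a fraction of full scale, then the turn about the world's z as a fraction of full scale. A call has 1 to 8 rows; each row is the pose to reach, as a shift and turn from the pose commanded when the call began, turning the shorter way round; what a row does not reach only later rows make up. Full scale, the value 1, is 150 mm for a shift and 360 degrees for a turn. A row lasts 1/8 s, in which the tool goes at most 62.5 mm and 10.7 degrees, less where a joint would pass 70% of its speed; a pose out of reach is approached as far as the arm can. A call with a number of a shift or a turn outside -1 to 1 is refused whole. A call with a gripper value outside its range is refused whole. The fingers move at their own pace and stop on an object; "squeeze" is the grip in N (left out, the last holds). Time passes only in rows, so rows that repeat a pose let the fingers close. It gives the time, the measured TCP pose, the force, the opening and the grip force at its end, in the units of the state.
- get_obs(): the state, without advancing time (a new reading comes with each control period).
- cams.read_camera(name): name is "scene" or "top"; returns (picture, depth): 480x640x3 uint8, blue, green, red; 480x640 float32, m along the optical axis (not along the pixel's ray), 0 where there is no reading.
- cams.camera_params(name): a dict with "fx", "fy", "cx", "cy" (pixels), "rvec" (rotation vector, rad) and "tvec" (3), from world to camera coordinates, as OpenCV has them. Camera axes: x right, y down, z forward; pixel columns grow to the right and rows downward; lengths in m; the calibration is good to about 2 mm. A picture is of the moment at which its call begins. camera_params takes no time and is no camera call.
- ctrl.hand_in(): hands the job in; it is judged then, once.
The state is a dict: "t": time; "joint_pos": joint angles; "joint_velocities": joint speeds; "effort": joint torques, N m; "ee_pos": TCP position; "orientation": TCP orientation; "ft_force": force on the tool from outside, world axes, zero at the start; "torque": the same for the moment, N m; "opening": finger opening in m; "finger_force": force on a finger pad.
Only numpy, scipy, OpenCV 4.12 (cv2) and the standard library are available. Lean on these libraries where they do the work, as an engineer would, in place of code of your own. Each camera call takes 0.05 s, during which the arm holds its last target. There are 200 camera calls.

## Task

Dry-fit the capped pipe stub on the assembly stand, working from the bottom up: set the flange flat on the stand's plate over its pin, then stand the pipe in the flange's socket, then slip the ring over the pipe down onto the flange's neck, and last fit the cap over the pipe's top end. Let each part rest fully home and upright before fetching the next, and leave the jar, the red clamp and the wrench where they are.

Things in the scene. Friction and masses are not known exactly. Their poses are not given: they have to be found in the camera images.
- stand_top (a point): Assembly stand, fixed, in a new place and yaw each time: dark steel square plate 120 x 120 x 12 mm on the bench with an upright pin at its centre, 20 mm in diameter, rising 30 mm above the plate (last 8 mm tapering to 10 mm). This point is the centre of the plate's top face, at the pin's foot, 12 mm above the bench; z up, x and y along the edges.
- flange_mid (a point): Flange, loose, grey steel, disc down, neck up: disc 100 mm across, 12 mm thick, four dark painted bolt holes; round neck on it 60 mm across, 40 mm high (52 mm in all). Inside the neck a socket 50 mm wide, 40 mm deep; a 30 mm hole goes on through the disc for the pin. Grip by the neck. 0.35 to 0.6 kg. Point on its axis, 26 mm above its underside; z up. On the stand the disc lies on the plate.
- pipe_mid (a point): The pipe, loose, copper, standing upright: a tube 40 mm in outer diameter, 34 mm inside, 100 mm long. About 0.25 kg. This point is on its axis, half-way up (50 mm); z is its axis. In the flange it stands on the socket's floor, around the pin, its top 60 mm above the neck's rim.
- ring_mid (a point): The ring, loose, brass, lying flat: 64 mm in outer diameter, 50 mm inside, 28 mm high, open at both ends. About 0.2 kg. This point is on its axis, half-way up (14 mm); z is its axis. In place it rests on the rim of the flange's neck with the pipe through it.
- cap_mid (a point): Cap, loose, grey steel, closed end up, mouth down: 56 mm in outer diameter, 30 mm high, closed top 6 mm thick, round hollow below 48 mm in diameter and 24 mm deep. About 0.18 kg. Point on its axis, half-way up (15 mm); z up. In place the inside of its top rests on the pipe's upper end and it hangs 8 mm clear of the ring.
- jar_mid (a point): A white screw-top plastic jar, 72 mm in diameter, 85 mm high, a bystander on the left far side of the bench; this point is at its centre. Leave it alone.
- clamp_mid (a point): A red screw clamp frame, about 70 x 100 x 135 mm high, a bystander on the right far side; this point is on its middle line 60 mm above the bench. Leave it alone.
- wrench_mid (a point): A steel wrench 180 mm long lying crosswise on the bench beyond the other things, a bystander; this point is at its middle. Leave it alone.
Things that resemble listed ones, but are neither listed nor needed, are in the scene too. Leave any purple look-alike of the part that bears flange_mid alone. What is shaped like the part that bears stand_top but yellow is not meant.

How it is judged:
By the outcome, as a careful person would: the job done as asked, in the order asked, and still so for the second after the job is handed in, with the robot touching nothing.
It also fails if it takes over 125 s, if anything falls off the work surface, if the arm or the gripper's body presses on something with over 40 N, if the wrist force passes 120 N, or if a joint passes its speed limit or range.

## Working session

There is one attempt and no reset: what is moved stays moved. The work goes in short steps, Python scripts to look and compute and a tool call to move; the robot and the scene stay as the last step left them, time stands still between calls to the robot, and variables do not carry over. Pictures are saved under pics/ and viewed, at most 14 in all, crops included, and the job is handed in when it is done.

Besides the shell and the picture viewer there is one more tool, called by a JSON object that holds its "fn" and its "kwargs". jog_arm: Moves the arm, as the interface text tells. Shift numbers are shares of 150 mm and turn numbers shares of 360 degrees, none past 1 either way. Its arguments: {"type":"object","properties":{"increments":{"type":"array"},"squeeze":{"type":"number"}},"required":["increments"]}

```bash
mkdir -p pics; ls
cat > h.py <<'E'
import numpy as np, cv2
from rig import get_obs, cams, ctrl
def shot(n):
    im,d=cams.read_camera(n); return im,d
def world(n,u,v,d):
    p=cams.camera_params(n); R=cv2.Rodrigues(np.array(p["rvec"],float))[0]; t=np.array(p["tvec"],float)
    c=np.stack([(u-p["cx"])/p["fx"]*d,(v-p["cy"])/p["fy"]*d,d],-1)
    return (c-t)@R
def cloud(n,d):
    v,u=np.mgrid[0:480,0:640]; return world(n,u,v,d)
E
python3 - <<'E'
from h import *
for n in("scene","top"):
    im,d=shot(n); cv2.imwrite(f"pics/{n}0.png",im); np.save(f"{n}.npy",d); print(cams.camera_params(n))
o=get_obs(); print(o, ctrl.tcp_to_grasp)
E
```

```text
pics
{'fx': 619.4894090174666, 'fy': 619.4894090174666, 'cx': 312.97711897074777, 'cy': 225.26692919654369, 'rvec': array([ 0.66216835,  2.46468009, -1.35033048]), 'tvec': array([ 0.48883234, -0.07732558,  1.40691574])}
{'fx': 590.6554540296742, 'fy': 590.6554540296742, 'cx': 330.0457542298637, 'cy': 239.92763631449466, 'rvec': array([ 2.15365402, -2.18563209,  0.10344406]), 'tvec': array([-0.01844789,  0.53760631,  1.09576116])}
{'t': 0.1, 'joint_pos': array([ 1.074011  ,  0.46829876, -0.01162678,  1.60352714,  0.00602996,
        1.07143953, -0.05627315]), 'joint_velocities': array([ 0.00129369, -0.00096025, -0.00046662, -0.00163601,  0.00020779,
       -0.00097713,  0.00064049]), 'effort': array([ 1.17817995e-03, -5.21642089e+01, -1.25819692e-02, -2.44360471e+01,
       -5.68511663e-02,  1.41191535e-02,  4.66748236e-05]), 'ee_pos': array([ 0.28464872, -0.58375872,  0.2137312 ]), 'orientation': array([-3.05955320e+00, -7.06350045e-01,  7.80376333e-04]), 'ft_force': array([-0.50180069, -0.04566394, -0.1727247 ]), 'torque': array([ 0.0203242 , -0.001243  ,  0.02490987]), 'finger_force': 0.0, 'opening': 0.09169876291359337} -0.0187
```

View pics/top0.png

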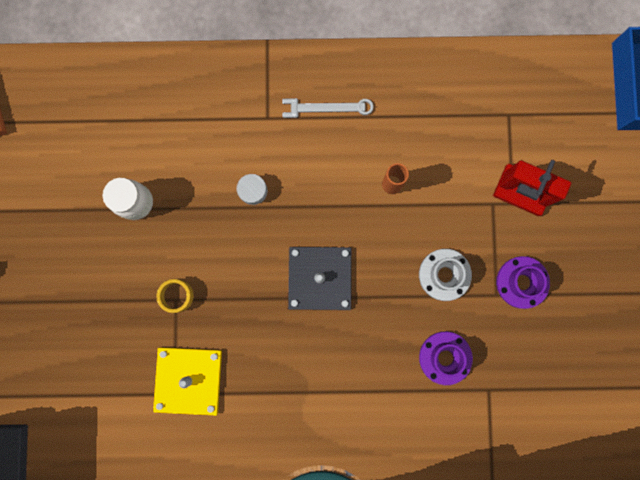

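View pics/scene0.png

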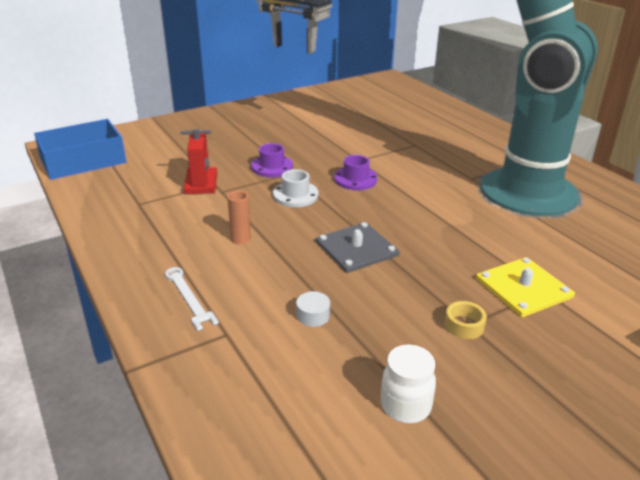

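The views show the dark plate at top-view pixel (320,278), grey flange (446,274), pipe (396,178), ring (175,296) and cap (251,188). The purple and yellow look-alikes are apart from these. Next I measure the parts by circle-fitting the depth data.

```bash
cat >> h.py <<'E'
def top_circle(P,u,v,z0,z1,r=45):
    # centre of the min enclosing circle of points with height in z0..z1 near a pixel
    Q=P[max(v-r,0):v+r,max(u-r,0):u+r].reshape(-1,3); Q=Q[(Q[:,2]>z0)&(Q[:,2]<z1)]
    c,rad=cv2.minEnclosingCircle(Q[:,:2].astype(np.float32))
    return np.round([*c,rad,np.median(Q[:,2]),len(Q)],4), Q
E
python3 - <<'E'
from h import *
P=cloud("top",np.load("top.npy")); S=cloud("scene",np.load("scene.npy"))
for nm,T,S_ in [("flange neck",(446,274,.045,.058),(295,188)),("flange disc",(446,274,.007,.0165),(295,188)),("pipe",(396,178,.092,.106),(239,215)),("ring",(175,296,.022,.034),(466,320)),("cap",(251,188,.025,.035),(313,308)),("pin",(320,278,.030,.048),(358,243))]:
    u,v,a,b=T
    r=25 if nm!="flange disc" else 32
    print(nm,top_circle(P,u,v,a,b,r)[0], top_circle(S,*S_,a,b,35)[0])
for nm,X,u,v,r in(("top",P,320,278,45),("scene",S,358,243,45)):
    q=top_circle(X,u,v,.008,.0165,r)[1]; print(nm,"plate",cv2.minAreaRect(q[:,:2].astype(np.float32)),np.median(q[:,2]))
for px in [(320,230),(220,240),(400,320)]: print(P[px[1],px[0]])
for nm,u,v in(("jar",122,193),("clamp",530,187),("purple1",524,280),("purple2",446,357)): print(nm,P[v,u])
E
```

```text
flange neck [ 4.708e-01 -2.462e-01  3.040e-02  5.140e-02  2.800e+02] [ 4.757e-01 -3.035e-01  9.180e-02  4.960e-02  2.740e+02]
flange disc [ 4.603e-01 -2.381e-01  6.530e-02  1.200e-02  1.448e+03] [ 4.462e-01 -3.016e-01  1.173e-01  1.170e-02  7.760e+02]
pipe [ 6.482e-01 -1.498e-01  2.040e-02  9.940e-02  1.450e+02] [ 6.478e-01 -1.476e-01  2.350e-02  9.710e-02  1.750e+02]
ring [4.371e-01 2.693e-01 3.230e-02 2.740e-02 3.710e+02] [4.378e-01 2.735e-01 3.380e-02 2.700e-02 4.780e+02]
cap [6.396e-01 1.226e-01 2.810e-02 3.000e-02 6.540e+02] [6.394e-01 1.265e-01 2.930e-02 2.960e-02 6.300e+02]
pin [ 4.668e-01 -6.000e-03  9.800e-03  3.910e-02  8.500e+01] [4.699e-01 6.000e-04 9.900e-03 3.630e-02 7.400e+01]
top plate ((0.46715599298477173, -0.0058068037033081055), (0.11934290081262589, 0.12043217569589615), 88.95399475097656) 0.01212139459386009
scene plate ((0.4661327004432678, -0.07170677185058594), (0.2614901065826416, 0.12331510335206985), 88.84634399414062) 0.011881431196262643
[ 5.59648874e-01 -7.01924611e-03 -4.64354561e-04]
[5.42921626e-01 1.87802920e-01 3.71203836e-05]
[ 0.38352832 -0.15829669 -0.0005077 ]
jar [0.62295625 0.3504719  0.0840923 ]
clamp [ 0.62706522 -0.39891672  0.06051737]
purple1 [ 0.45655385 -0.39870427  0.00205983]
purple2 [ 0.31210654 -0.244536   -0.00260627]
```

{"fn": "jog_arm", "kwargs": {"increments": [[91.9,0.3,0.3,0,-0.024],[91.9,0.6,0.6,0,-0.048],[91.9,0.9,0.9,0,-0.0722],[91.9,1,1,0,-0.0722],[91.9,1,1,0,-0.0722]], "squeeze": 30}}

```text
t: 0.72
ee_pos: [0.4366, -0.432, 0.2142]
orientation: [-3.141, -0.008, 0.0]
ft_force: [-0.9, -0.8, 0.5]
opening: 0.0917
finger_force: 0.0
```

{"fn": "jog_arm", "kwargs": {"increments": [[91.9,0.1,0.4,0,0],[91.9,0.2,0.8,0,0],[91.9,0.24,1,0,0],[91.9,0.24,1,0,0],[91.9,0.24,1,0,0]]}}

```text
t: 1.35
ee_pos: [0.4697, -0.2869, 0.2146]
orientation: [3.14, -0.005, -0.001]
ft_force: [-0.2, 0.5, 0.2]
opening: 0.0922
finger_force: 0.0
```

{"fn": "jog_arm", "kwargs": {"increments": [[91.9,0.0,0.15,0,0],[91.9,0.0,0.26,-0.2,0],[91.9,0.0,0.26,-0.5,0],[91.9,0.0,0.26,-0.8,0],[91.9,0.0,0.26,-0.9,0],[91.9,0.0,0.26,-0.9,0],[91.9,0.0,0.26,-0.9,0]]}}

```text
t: 2.22
ee_pos: [0.4719, -0.2464, 0.0811]
orientation: [3.14, -0.001, 0.004]
ft_force: [0.3, 0.1, 0.3]
opening: 0.0918
finger_force: 0.0
```

Run:
```python
from h import *
im,d=shot("top"); o=get_obs(); print(o["ee_pos"],o["joint_pos"],o["ft_force"])
cv2.imwrite("pics/t1.png",cv2.resize(im[180:400,300:600],None,fx=2.6,fy=2.6))
```

```text
[ 0.47205371 -0.24620697  0.08125492] [ 0.46418056  0.45517883 -0.05715784  1.99073293  0.03966524  0.69356399
 -1.18889338] [0.54752617 0.67175549 0.47180167]
```

View pics/t1.png

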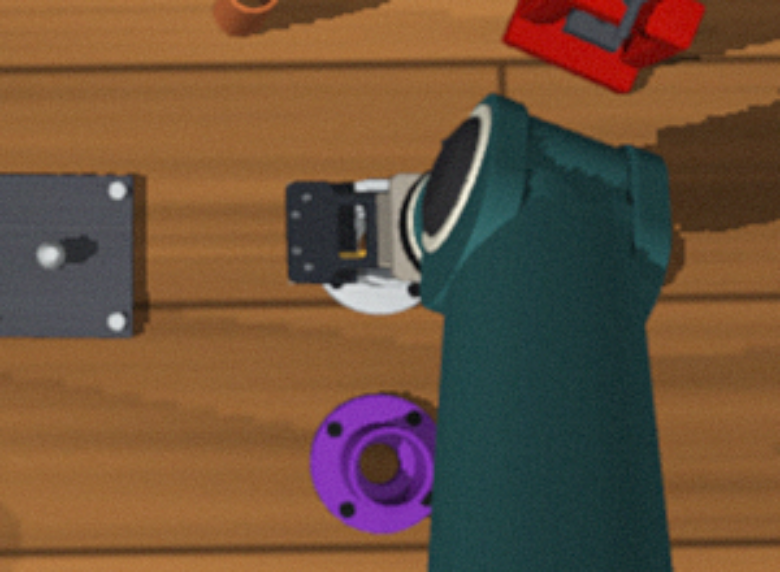

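The gripper straddles the grey flange (crop around 370,230), with pads either side in y. Descend and grip.

{"fn": "jog_arm", "kwargs": {"increments": [[91.9,0,0,-0.15,0],[91.9,0,0,-0.3,0],[91.9,0,0,-0.4,0],[91.9,0,0,-0.4,0],[0,0,0,-0.4,0],[0,0,0,-0.4,0],[0,0,0,-0.4,0],[0,0,0,-0.4,0]], "squeeze": 40}}

```text
t: 3.28
ee_pos: [0.4712, -0.2452, 0.0201]
orientation: [3.141, 0.0, 0.001]
ft_force: [-0.8, 0.3, 3.3]
opening: 0.0596
finger_force: 40.0
```

{"fn": "jog_arm", "kwargs": {"increments": [[0,0,0,0,0],[0,0,0,0,0],[0,0,0,0.1,0],[0,0,0,0.3,0],[0,0,0,0.5,0],[0,0,0,0.5,0],[0,0,0,0.5,0]]}}

```text
t: 4.15
ee_pos: [0.47, -0.2449, 0.0938]
orientation: [-3.141, 0.0, 0.002]
ft_force: [-0.7, -0.0, -4.1]
opening: 0.0596
finger_force: 40.0
```

{"fn": "jog_arm", "kwargs": {"increments": [[0,0,0.15,0,0],[0,0,0.35,0,0],[0,0,0.6,0,0],[0,-0.02,0.8,0,0],[0,-0.027,0.95,0,0],[0,-0.027,1,0,0],[0,-0.027,1,0,0]]}}

```text
t: 5.03
ee_pos: [0.4665, -0.0953, 0.0939]
orientation: [3.142, 0.001, -0.002]
ft_force: [1.1, -0.9, -3.3]
opening: 0.0599
finger_force: 40.0
```

{"fn": "jog_arm", "kwargs": {"increments": [[0,0,0.2,0,0],[0,0,0.4,0,0],[0,0,0.55,0,0],[0,0,0.59,0,0],[0,0,0.59,0,0],[0,0,0.59,0,0],[0,0,0.59,0,0]]}}

```text
t: 5.9
ee_pos: [0.4669, -0.0078, 0.0945]
orientation: [3.141, -0.002, -0.0]
ft_force: [-0.1, -0.7, -3.4]
opening: 0.0597
finger_force: 40.0
```

Run:
```python
from h import *
im,d=shot("scene"); o=get_obs(); print(o["ee_pos"],o["ft_force"],o["torque"])
cv2.imwrite("pics/s1.png",cv2.resize(im[120:320,240:500],None,fx=3,fy=3))
```

```text
[ 0.46689145 -0.00757625  0.09457829] [ 0.05020669  0.36544863 -3.76063548] [0.01476071 0.01327966 0.03324665]
```

View pics/s1.png

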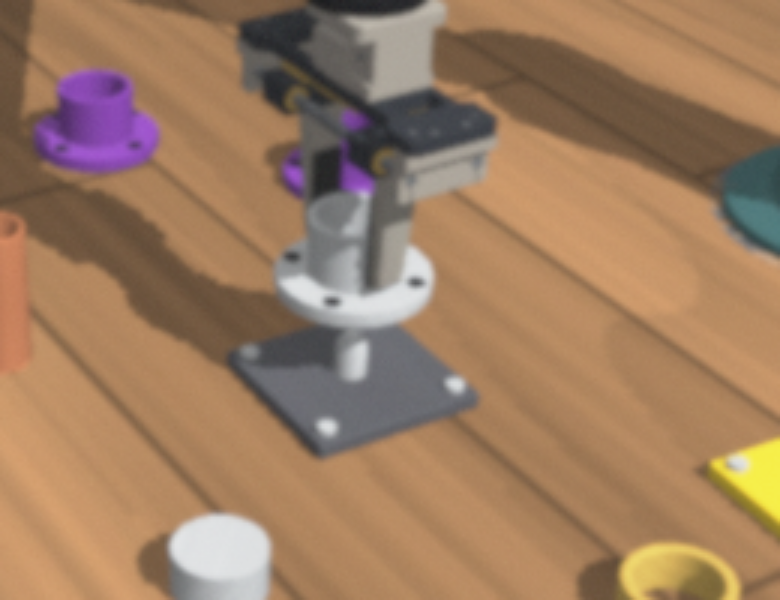

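The flange hangs level over the pin at crop (353,330). Lower it.

{"fn": "jog_arm", "kwargs": {"increments": [[0,0,0.01,-0.05,0],[0,0,0.01,-0.12,0],[0,0,0.01,-0.2,0],[0,0,0.01,-0.28,0],[0,0,0.01,-0.34,0],[0,0,0.01,-0.38,0],[0,0,0.01,-0.4,0],[0,0,0.01,-0.4,0]]}}

```text
t: 6.95
ee_pos: [0.4669, -0.0052, 0.0345]
orientation: [3.142, 0.0, -0.0]
ft_force: [-0.4, 0.1, -3.7]
opening: 0.0598
finger_force: 40.0
```

{"fn": "jog_arm", "kwargs": {"increments": [[0,0,0,-0.01,0],[0,0,0,-0.015,0],[0,0,0,-0.015,0]]}}

```text
t: 7.32
ee_pos: [0.4669, -0.0052, 0.0324]
orientation: [3.142, 0.0, 0.0]
ft_force: [0.2, 0.4, -3.3]
opening: 0.0592
finger_force: 40.0
```

{"fn": "jog_arm", "kwargs": {"increments": [[0,0,0,-0.005,0],[0,0,0,-0.007,0],[0,0,0,-0.007,0]]}}

```text
t: 7.7
ee_pos: [0.467, -0.0053, 0.032]
orientation: [3.141, -0.0, 0.0]
ft_force: [-2.0, 0.2, 6.5]
opening: 0.0599
finger_force: 40.0
```

{"fn": "jog_arm", "kwargs": {"increments": [[91.9,0,0,0,0],[91.9,0,0,0,0],[91.9,0,0,0,0],[91.9,0,0,0.2,0],[91.9,0,0,0.5,0],[91.9,0,0,0.8,0],[91.9,0,0,0.9,0],[91.9,0,0,0.9,0]]}}

```text
t: 8.7
ee_pos: [0.4672, -0.0053, 0.1666]
orientation: [3.141, -0.0, 0.002]
ft_force: [-0.9, 0.4, 0.1]
opening: 0.0916
finger_force: 0.0
```

{"fn": "jog_arm", "kwargs": {"increments": [[91.9,0.25,-0.25,0,0],[91.9,0.5,-0.5,0,0],[91.9,0.75,-0.75,0,0],[91.9,1,-0.963,0,0],[91.9,1,-0.963,0,0]]}}

```text
t: 9.32
ee_pos: [0.617, -0.1529, 0.1627]
orientation: [3.141, -0.006, -0.006]
ft_force: [-0.4, 0.4, -0.4]
opening: 0.0916
finger_force: 0.0
```

{"fn": "jog_arm", "kwargs": {"increments": [[91.9,0.15,0,0,0],[91.9,0.207,0,0,0],[91.9,0.207,0,0,0],[91.9,0.207,0,0,0]]}}

```text
t: 9.82
ee_pos: [0.647, -0.1493, 0.1659]
orientation: [-3.141, -0.001, 0.002]
ft_force: [0.0, -0.6, 0.5]
opening: 0.0917
finger_force: 0.0
```

Run:
```python
from h import *
im,d=shot("scene");P=cloud("scene",d); o=get_obs(); print(o["ee_pos"])
imt,dt=shot("top");Pt=cloud("top",dt)
for a,b in((.058,.07),(.02,.028),(.036,.048)): 
  try: print(a,top_circle(Pt,320,278,a,b,35)[0])
  except Exception as e: print(a,e)
cv2.imwrite("pics/s2.png",np.hstack([cv2.resize(im[90:330,180:440],None,fx=1.5,fy=1.5),cv2.resize(imt[120:360,270:530],None,fx=1.5,fy=1.5)]))
```

```text
[ 0.64710287 -0.14957078  0.16617855]
0.058 [ 4.661e-01 -7.000e-03  3.000e-02  6.340e-02  2.610e+02]
0.02 [ 4.704e-01 -7.200e-03  6.740e-02  2.410e-02  1.574e+03]
0.036 [ 4.641e-01 -8.800e-03  2.740e-02  4.100e-02  8.300e+01]
```

View pics/s2.png

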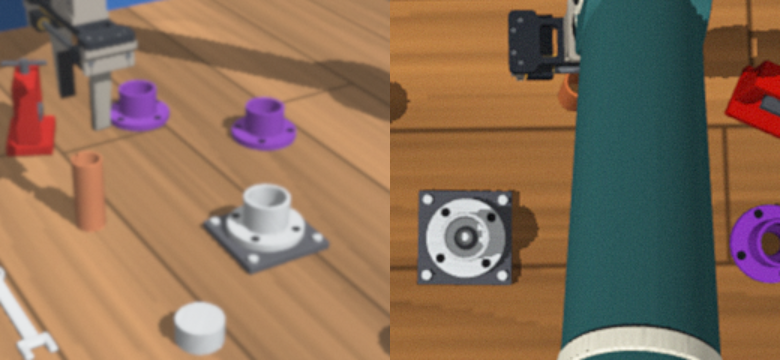

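The flange sits flat on the plate with the pin centred (rim at 63.4 mm, disc top at 24.1 mm). Now grip the pipe.

{"fn": "jog_arm", "kwargs": {"increments": [[91.9,0.007,0,-0.2,0],[91.9,0.007,0,-0.45,0],[91.9,0.007,0,-0.65,0],[91.9,0.007,0,-0.767,0],[91.9,0.007,0,-0.767,0],[0,0.007,0,-0.767,0],[0,0.007,0,-0.767,0],[0,0.007,0,-0.767,0]], "squeeze": 30}}

```text
t: 10.92
ee_pos: [0.6495, -0.1498, 0.0522]
orientation: [3.141, 0.0, 0.002]
ft_force: [-0.1, -1.2, 1.0]
opening: 0.064
finger_force: 0.0
```

{"fn": "jog_arm", "kwargs": {"increments": [[0,0,0,0,0],[0,0,0,0,0],[0,0,0,0,0]]}}

```text
t: 11.3
ee_pos: [0.6491, -0.1495, 0.0514]
orientation: [-3.141, -0.0, -0.0]
ft_force: [0.2, 0.7, 1.3]
opening: 0.0398
finger_force: 30.0
```

{"fn": "jog_arm", "kwargs": {"increments": [[0,0,0,0.1,0],[0,0,0,0.3,0],[0,0,0,0.55,0],[0,0,0,0.7,0],[0,0,0,0.75,0],[0,0,0,0.75,0],[0,0,0,0.75,0]]}}

```text
t: 12.18
ee_pos: [0.6481, -0.1496, 0.1624]
orientation: [-3.141, -0.0, 0.004]
ft_force: [-1.4, 0.4, -2.3]
opening: 0.0401
finger_force: 30.0
```

{"fn": "jog_arm", "kwargs": {"increments": [[0,-0.1,0.1,0,0],[0,-0.3,0.3,0,0],[0,-0.5,0.5,0,0],[0,-0.7,0.7,0,0],[0,-0.85,0.85,0,0],[0,-0.96,0.953,0,0],[0,-1,0.953,0,0],[0,-1,0.953,0,0]]}}

```text
t: 13.18
ee_pos: [0.499, -0.0076, 0.1634]
orientation: [3.141, -0.001, -0.001]
ft_force: [-0.4, -0.7, -1.7]
opening: 0.0399
finger_force: 30.0
```

{"fn": "jog_arm", "kwargs": {"increments": [[0,-0.1,0,0,0],[0,-0.18,0,0,0],[0,-0.207,0,0,0],[0,-0.207,0,0,0],[0,-0.207,0,0,0]]}}

```text
t: 13.8
ee_pos: [0.4684, -0.0068, 0.1639]
orientation: [3.142, 0.0, 0.001]
ft_force: [0.2, 0.5, -1.6]
opening: 0.0398
finger_force: 30.0
```

Run:
```python
from h import *
im,d=shot("scene"); o=get_obs(); print(o["ee_pos"],o["ft_force"])
cv2.imwrite("pics/s3.png",cv2.resize(im[100:290,270:470],None,fx=3,fy=3))
```

```text
[ 0.46831444 -0.00673949  0.16384809] [-0.46010492  0.35043644 -2.23401537]
```

View pics/s3.png

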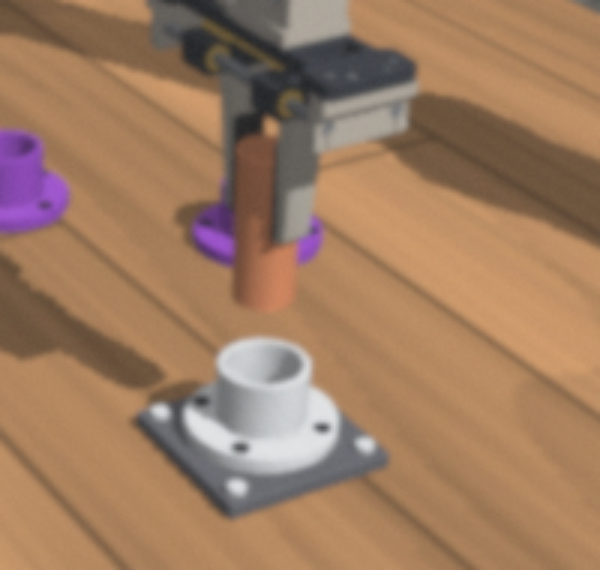

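The pipe hangs upright above the socket (crop 265,300 over 263,360). Lower it.

{"fn": "jog_arm", "kwargs": {"increments": [[0,-0.008,0,-0.08,0],[0,-0.008,0,-0.18,0],[0,-0.008,0,-0.27,0],[0,-0.008,0,-0.35,0],[0,-0.008,0,-0.43,0],[0,-0.008,0,-0.5,0],[0,-0.008,0,-0.56,0],[0,-0.008,0,-0.57,0]]}}

```text
t: 14.85
ee_pos: [0.4664, -0.0068, 0.0776]
orientation: [3.142, 0.0, -0.002]
ft_force: [-1.4, -0.1, -1.7]
opening: 0.0404
finger_force: 30.0
```

{"fn": "jog_arm", "kwargs": {"increments": [[0,0,0,-0.01,0],[0,0,0,-0.02,0],[0,0,0,-0.02,0],[0,0,0,-0.02,0]]}}

```text
t: 15.35
ee_pos: [0.4668, -0.0067, 0.0754]
orientation: [3.142, 0.0, 0.001]
ft_force: [-0.9, 0.0, -2.3]
opening: 0.0401
finger_force: 30.0
```

{"fn": "jog_arm", "kwargs": {"increments": [[0,0,0,-0.004,0],[0,0,0,-0.008,0],[0,0,0,-0.008,0]]}}

```text
t: 15.72
ee_pos: [0.4671, -0.0066, 0.0752]
orientation: [3.141, 0.0, 0.001]
ft_force: [-2.2, 0.1, 10.0]
opening: 0.0402
finger_force: 30.0
```

{"fn": "jog_arm", "kwargs": {"increments": [[91.9,0,0,0,0],[91.9,0,0,0,0],[91.9,0,0,0,0],[91.9,0,0,0,0],[91.9,0,0,0.2,0],[91.9,0,0,0.5,0],[91.9,0,0,0.7,0],[91.9,0,0,0.7,0]]}}

```text
t: 16.73
ee_pos: [0.4683, -0.0067, 0.1811]
orientation: [3.142, -0.0, 0.008]
ft_force: [-0.3, 0.1, 0.2]
opening: 0.092
finger_force: 0.0
```

{"fn": "jog_arm", "kwargs": {"increments": [[91.9,-0.05,0.25,0,0],[91.9,-0.1,0.5,0,0],[91.9,-0.15,0.75,0,0],[91.9,-0.2,1,0,0],[91.9,-0.2,1,0,0]]}}

```text
t: 17.35
ee_pos: [0.4352, 0.1458, 0.1778]
orientation: [-3.141, -0.009, 0.004]
ft_force: [0.2, -0.3, -0.6]
opening: 0.092
finger_force: 0.0
```

{"fn": "jog_arm", "kwargs": {"increments": [[91.9,0,0.25,0,0],[91.9,0,0.5,0,0],[91.9,0,0.75,-0.1,0],[91.9,0,0.837,-0.3,0],[91.9,0,0.837,-0.5,0],[91.9,0,0.837,-0.7,0],[91.9,0,0.837,-0.7,0],[91.9,0,0.837,-0.7,0]]}}

```text
t: 18.35
ee_pos: [0.4372, 0.2684, 0.0744]
orientation: [3.142, -0.001, 0.0]
ft_force: [-0.2, -0.5, -0.2]
opening: 0.0917
finger_force: 0.0
```

Run:
```python
from h import *
imt,dt=shot("top");Pt=cloud("top",dt); im,d=shot("scene"); P=cloud("scene",d);o=get_obs(); print(o["ee_pos"],o["joint_pos"])
print(top_circle(Pt,320,278,.118,.13,35)[0],top_circle(Pt,320,278,.058,.07,35)[0])
cv2.imwrite("pics/s4.png",np.hstack([cv2.resize(im[140:380,300:560],None,fx=1.5,fy=1.5),cv2.resize(imt[160:400,120:380],None,fx=1.5,fy=1.5)]))
```

```text
[0.43757719 0.26897042 0.07512184] [-0.40414919  0.45766364 -0.25843771  2.02579445  0.18158432  0.67754267
 -2.35006306]
[ 4.668e-01 -8.200e-03  1.980e-02  1.237e-01  1.180e+02] [ 4.66e-01 -7.00e-03  2.99e-02  6.33e-02  2.74e+02]
```

View pics/s4.png

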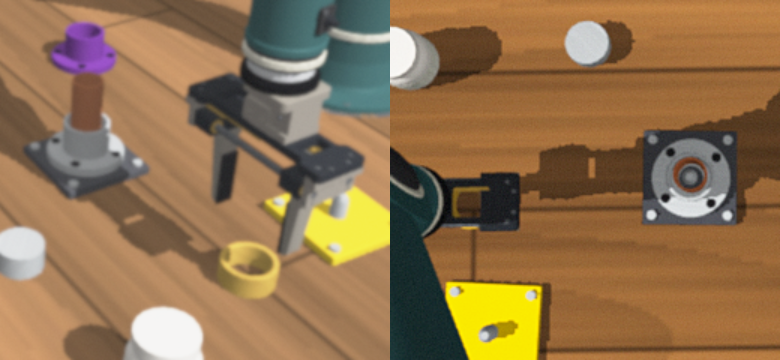

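The pipe stands home (top at 123.7 mm, centred), and the gripper is over the ring. Descend and grip it.

{"fn": "jog_arm", "kwargs": {"increments": [[91.9,0,0,-0.15,0],[91.9,0,0,-0.3,0],[91.9,0,0,-0.42,0],[91.9,0,0,-0.465,0],[91.9,0,0,-0.465,0],[0,0,0,-0.465,0],[0,0,0,-0.465,0],[0,0,0,-0.465,0]], "squeeze": 25}}

```text
t: 19.45
ee_pos: [0.4371, 0.2694, 0.0048]
orientation: [-3.14, -0.0, -0.002]
ft_force: [0.7, 0.2, 3.0]
opening: 0.0644
finger_force: 25.2
```

{"fn": "jog_arm", "kwargs": {"increments": [[0,0,0,0,0],[0,0,0,0,0],[0,0,0,0,0]]}}

```text
t: 19.82
ee_pos: [0.4372, 0.2694, 0.0048]
orientation: [-3.141, -0.0, -0.002]
ft_force: [-0.2, 1.8, 4.9]
opening: 0.0646
finger_force: 25.0
```

{"fn": "jog_arm", "kwargs": {"increments": [[0,0,0,0.1,0],[0,0,0,0.3,0],[0,0,0,0.55,0],[0,0,0,0.75,0],[0,0,0,0.95,0],[0,0,0,1,0],[0,0,0,1,0]]}}

```text
t: 20.7
ee_pos: [0.4364, 0.2683, 0.1541]
orientation: [3.141, -0.0, -0.001]
ft_force: [0.1, -0.2, -3.6]
opening: 0.0646
finger_force: 25.0
```

{"fn": "jog_arm", "kwargs": {"increments": [[0,0,-0.1,0,0],[0,0.05,-0.3,0,0],[0,0.1,-0.5,0,0],[0,0.15,-0.7,0,0],[0,0.2,-0.9,0,0],[0,0.2,-1,0,0],[0,0.2,-1,0,0]]}}

```text
t: 21.58
ee_pos: [0.466, 0.1176, 0.1536]
orientation: [3.141, -0.003, -0.003]
ft_force: [-0.2, 0.7, -3.4]
opening: 0.0645
finger_force: 25.0
```

{"fn": "jog_arm", "kwargs": {"increments": [[0,0,-0.2,0,0],[0,0,-0.4,0,0],[0,0,-0.6,0,0],[0,0,-0.75,0,0],[0,0,-0.835,0,0],[0,0,-0.835,0,0],[0,0,-0.835,0,0]]}}

```text
t: 22.45
ee_pos: [0.4667, -0.0051, 0.1543]
orientation: [-3.141, -0.003, 0.0]
ft_force: [-0.6, -0.0, -2.8]
opening: 0.0647
finger_force: 25.0
```

Run:
```python
from h import *
im,d=shot("scene"); o=get_obs(); print(o["ee_pos"],o["ft_force"])
cv2.imwrite("pics/s5.png",cv2.resize(im[100:290,270:470],None,fx=3,fy=3))
```

```text
[ 0.46675087 -0.00510072  0.15426854] [-0.91801401 -0.05999352 -2.34627547]
```

View pics/s5.png

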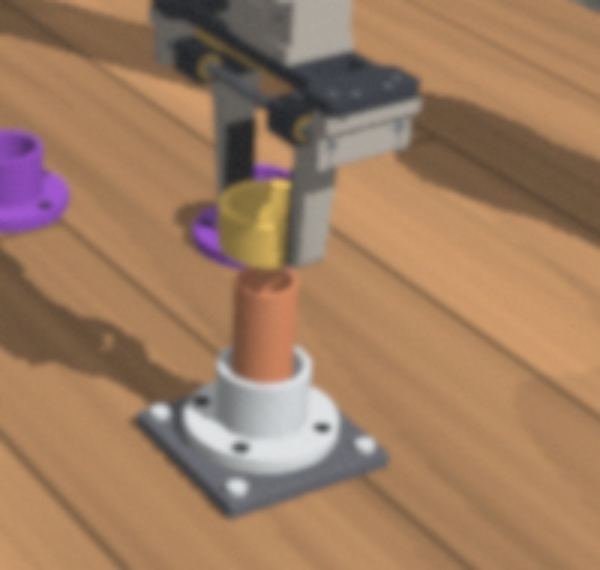

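The ring is level above the pipe end (crop 265,225 over 267,280). Lower with a small y correction.

{"fn": "jog_arm", "kwargs": {"increments": [[0,0,-0.012,-0.03,0],[0,0,-0.012,-0.1,0],[0,0,-0.012,-0.18,0],[0,0,-0.012,-0.26,0],[0,0,-0.012,-0.35,0],[0,0,-0.012,-0.45,0],[0,0,-0.012,-0.53,0],[0,0,-0.012,-0.555,0]]}}

```text
t: 23.5
ee_pos: [0.4662, -0.0082, 0.07]
orientation: [3.142, 0.0, -0.003]
ft_force: [-0.3, 0.4, -2.5]
opening: 0.0642
finger_force: 25.0
```

{"fn": "jog_arm", "kwargs": {"increments": [[0,0,0,-0.008,0],[0,0,0,-0.015,0],[0,0,0,-0.015,0],[0,0,0,-0.015,0]]}}

```text
t: 24.0
ee_pos: [0.4669, -0.0082, 0.0691]
orientation: [3.142, 0.0, 0.001]
ft_force: [-0.1, -0.2, -2.7]
opening: 0.0641
finger_force: 25.0
```

{"fn": "jog_arm", "kwargs": {"increments": [[0,0,0,-0.005,0],[0,0,0,-0.008,0],[0,0,0,-0.008,0]]}}

```text
t: 24.38
ee_pos: [0.467, -0.0083, 0.0687]
orientation: [3.141, -0.0, 0.001]
ft_force: [-2.8, -0.1, 9.5]
opening: 0.0643
finger_force: 25.0
```

{"fn": "jog_arm", "kwargs": {"increments": [[91.9,0,0,0,0],[91.9,0,0,0,0],[91.9,0,0,0,0],[91.9,0,0,0,0],[91.9,0,0,0.2,0],[91.9,0,0,0.5,0],[91.9,0,0,0.75,0],[91.9,0,0,0.75,0]]}}

```text
t: 25.38
ee_pos: [0.4687, -0.0082, 0.1827]
orientation: [3.141, -0.0, 0.01]
ft_force: [-0.9, 0.4, -0.4]
opening: 0.0923
finger_force: 0.0
```

{"fn": "jog_arm", "kwargs": {"increments": [[91.9,0.25,0.22,0,0],[91.9,0.5,0.44,0,0],[91.9,0.75,0.66,0,0],[91.9,1,0.872,0,0],[91.9,1,0.872,0,0]]}}

```text
t: 26.0
ee_pos: [0.6172, 0.1258, 0.1776]
orientation: [-3.14, -0.006, 0.004]
ft_force: [-0.5, -0.0, 0.1]
opening: 0.0919
finger_force: 0.0
```

{"fn": "jog_arm", "kwargs": {"increments": [[91.9,0.145,0,-0.1,0],[91.9,0.145,0,-0.3,0],[91.9,0.145,0,-0.5,0],[91.9,0.145,0,-0.7,0],[91.9,0.145,0,-0.7,0],[91.9,0.145,0,-0.7,0]]}}

```text
t: 26.75
ee_pos: [0.6385, 0.1221, 0.0757]
orientation: [3.141, -0.001, 0.0]
ft_force: [0.1, -0.7, 0.0]
opening: 0.092
finger_force: 0.0
```

Run:
```python
from h import *
imt,dt=shot("top");Pt=cloud("top",dt); im,d=shot("scene"); o=get_obs(); print(o["ee_pos"])
for a,b in((.118,.13),(.085,.099),(.056,.072)):
  try: print(top_circle(Pt,320,275,a,b,35)[0])
  except Exception as e: print(a)
cv2.imwrite("pics/s6.png",np.hstack([cv2.resize(im[120:360,230:490],None,fx=1.5,fy=1.5),cv2.resize(imt[120:360,180:440],None,fx=1.5,fy=1.5)]))
```

```text
[0.63922894 0.12250795 0.07656725]
[ 4.666e-01 -8.200e-03  1.980e-02  1.239e-01  1.160e+02]
[ 4.668e-01 -1.000e-02  3.190e-02  9.190e-02  4.030e+02]
[ 4.633e-01 -8.100e-03  2.920e-02  6.350e-02  7.200e+01]
```

View pics/s6.png

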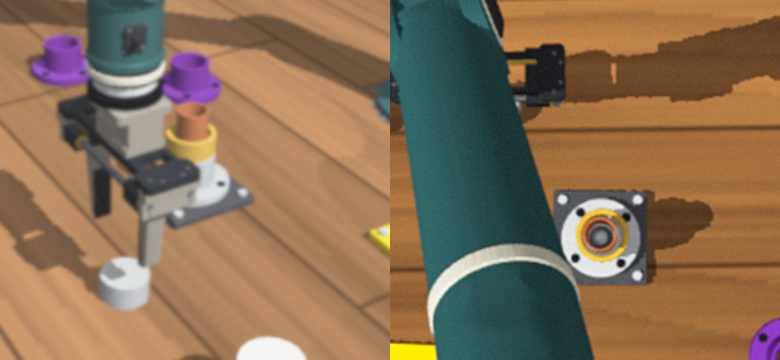

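The ring is seated on the rim (top at 91.9 mm) and the gripper is over the cap. Grip the cap.

{"fn": "jog_arm", "kwargs": {"increments": [[91.9,0,0,-0.15,0],[91.9,0,0,-0.3,0],[91.9,0,0,-0.42,0],[91.9,0,0,-0.465,0],[91.9,0,0,-0.465,0],[0,0,0,-0.465,0],[0,0,0,-0.465,0],[0,0,0,-0.465,0]]}}

```text
t: 27.85
ee_pos: [0.6388, 0.1226, 0.0059]
orientation: [-3.141, 0.0, -0.001]
ft_force: [0.2, -0.6, 0.8]
opening: 0.0641
finger_force: 0.0
```

{"fn": "jog_arm", "kwargs": {"increments": [[0,0,0,0,0],[0,0,0,0,0],[0,0,0,0,0]]}}

```text
t: 28.22
ee_pos: [0.6387, 0.123, 0.0057]
orientation: [-3.141, -0.0, -0.001]
ft_force: [-0.5, 1.4, 2.9]
opening: 0.0558
finger_force: 25.0
```

{"fn": "jog_arm", "kwargs": {"increments": [[0,0,0,0.1,0],[0,0,0,0.3,0],[0,0,0,0.55,0],[0,0,0,0.75,0],[0,0,0,0.95,0],[0,0,0,1,0],[0,0,0,1,0]]}}

```text
t: 29.1
ee_pos: [0.6382, 0.1222, 0.1553]
orientation: [3.141, -0.0, -0.0]
ft_force: [-0.3, 0.2, -2.5]
opening: 0.0556
finger_force: 25.0
```

{"fn": "jog_arm", "kwargs": {"increments": [[0,-0.1,-0.09,0,0],[0,-0.3,-0.27,0,0],[0,-0.5,-0.45,0,0],[0,-0.7,-0.63,0,0],[0,-0.85,-0.77,0,0],[0,-0.96,-0.865,0,0],[0,-1,-0.865,0,0],[0,-1,-0.865,0,0]]}}

```text
t: 30.1
ee_pos: [0.4887, -0.0063, 0.1553]
orientation: [-3.141, -0.002, -0.0]
ft_force: [0.8, 0.3, -2.8]
opening: 0.0558
finger_force: 25.0
```

{"fn": "jog_arm", "kwargs": {"increments": [[0,-0.08,0,0,0],[0,-0.15,0,0,0],[0,-0.15,0,0,0],[0,-0.15,0,0,0],[0,-0.15,0,0,0]]}}

```text
t: 30.72
ee_pos: [0.4664, -0.0071, 0.1555]
orientation: [-3.142, -0.0, -0.001]
ft_force: [0.2, -0.7, -2.5]
opening: 0.0553
finger_force: 25.0
```

Run:
```python
from h import *
im,d=shot("scene"); o=get_obs(); print(o["ee_pos"],o["ft_force"])
cv2.imwrite("pics/s7.png",cv2.resize(im[100:290,270:470],None,fx=3,fy=3))
```

```text
[ 0.46628462 -0.00715889  0.15539384] [-0.58180406 -0.27522506 -2.95235822]
```

View pics/s7.png

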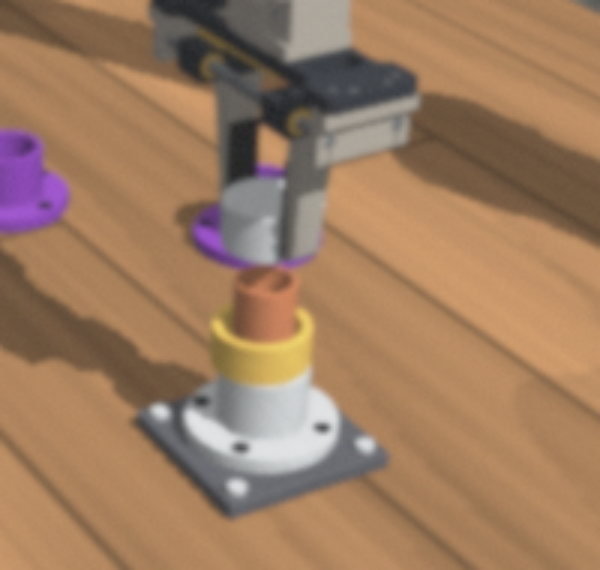

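The cap is centred above the pipe end (crop 262,225 over 267,280). Lower it.

{"fn": "jog_arm", "kwargs": {"increments": [[0,-0.003,-0.003,-0.03,0],[0,-0.003,-0.003,-0.08,0],[0,-0.003,-0.003,-0.13,0],[0,-0.003,-0.003,-0.18,0],[0,-0.003,-0.003,-0.23,0],[0,-0.003,-0.003,-0.28,0],[0,-0.003,-0.003,-0.31,0],[0,-0.003,-0.003,-0.315,0]]}}

```text
t: 31.78
ee_pos: [0.4654, -0.0076, 0.1077]
orientation: [-3.142, -0.0, 0.001]
ft_force: [0.3, -0.7, -1.2]
opening: 0.0554
finger_force: 25.0
```

{"fn": "jog_arm", "kwargs": {"increments": [[0,0,0,-0.008,0],[0,0,0,-0.016,0],[0,0,0,-0.016,0],[0,0,0,-0.016,0]]}}

```text
t: 32.28
ee_pos: [0.4656, -0.0076, 0.1058]
orientation: [3.142, 0.0, 0.0]
ft_force: [-0.8, 0.2, -2.0]
opening: 0.0559
finger_force: 25.0
```

{"fn": "jog_arm", "kwargs": {"increments": [[0,0,0,-0.005,0],[0,0,0,-0.008,0],[0,0,0,-0.008,0]]}}

```text
t: 32.65
ee_pos: [0.4661, -0.0076, 0.1056]
orientation: [3.141, 0.0, 0.002]
ft_force: [-1.8, 0.6, 9.1]
opening: 0.0557
finger_force: 25.0
```

{"fn": "jog_arm", "kwargs": {"increments": [[91.9,0,0,0,0],[91.9,0,0,0,0],[91.9,0,0,0,0],[91.9,0,0,0,0],[91.9,0,0,0.2,0],[91.9,0,0,0.5,0],[91.9,0,0,0.75,0],[91.9,0,0,0.75,0]]}}

```text
t: 33.65
ee_pos: [0.4674, -0.0076, 0.2197]
orientation: [3.141, -0.0, 0.01]
ft_force: [0.1, -0.0, -0.9]
opening: 0.0922
finger_force: 0.0
```

{"fn": "jog_arm", "kwargs": {"increments": [[91.9,0,-0.25,0,0],[91.9,0,-0.5,0,0],[91.9,0,-0.75,0,0],[91.9,0,-1,0,0],[91.9,0,-1,0,0],[91.9,0,-1,0,0]]}}

```text
t: 34.4
ee_pos: [0.465, -0.1568, 0.216]
orientation: [-3.141, -0.001, 0.003]
ft_force: [-0.6, 0.2, 0.2]
opening: 0.0916
finger_force: 0.0
```

Run:
```python
from h import *
imt,dt=shot("top");Pt=cloud("top",dt); im,d=shot("scene"); o=get_obs(); print(o["ee_pos"])
for a,b in((.123,.138),(.085,.099),(.056,.072)):
  try: print(top_circle(Pt,320,275,a,b,35)[0])
  except Exception as e: print(a)
cv2.imwrite("pics/s8.png",np.hstack([cv2.resize(im[120:360,230:490],None,fx=1.5,fy=1.5),cv2.resize(imt[120:360,180:440],None,fx=1.5,fy=1.5)]))
```

```text
[ 0.4653566  -0.15628999  0.21643192]
[ 4.668e-01 -9.500e-03  2.790e-02  1.301e-01  8.250e+02]
[ 4.67e-01 -1.02e-02  3.20e-02  9.16e-02  1.67e+02]
[0.4462 0.0133 0.0079 0.0604 3.    ]
```

View pics/s8.png

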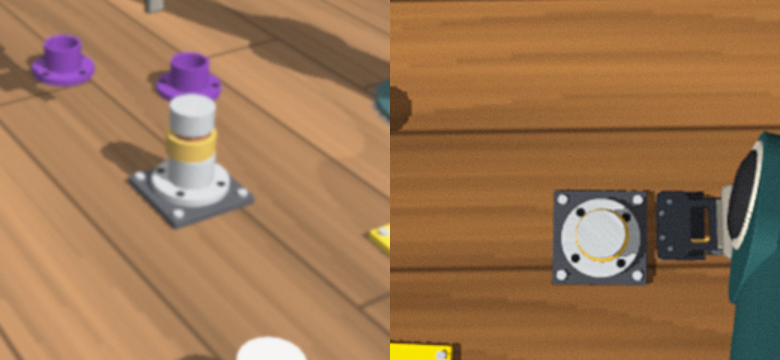

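The stack stands complete and upright, cap top at 130.1 mm as expected, and the gripper is clear.

```bash
python3 -c "
from rig import ctrl
print(ctrl.hand_in())"
```

```text
the job is handed in; nothing more can be done
None
```

The flange, pipe, ring and cap are fitted on the stand in the order asked, each measured fully home and upright, and the job was handed in at about 34.5 s with the gripper clear; the jar, clamp, wrench and look-alikes were never touched.

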